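# Clamp the battery jar shut

## Task

Clamp the lid of the battery jar (the clip-top jar with the orange lid): take its wire bail, which leans away from the robot, and swing it up, over centre and down on the robot's side until it is fully home. Leave the clasp of the coin jar with the blue lid as it is, open.

Things in the scene. Friction and masses are not known exactly. Their poses are not given: they have to be found in the camera images.
- battery_jar: Clip-top jar to clamp: glass, 88 mm wide, batteries inside, ORANGE lid (92 mm wide, top 107 mm up, already on its seal, sinks up to 4 mm). Black suction foot, 100 mm, holds it fast. Origin: centre of underside, z up. Its x axis: the level direction in which the open bail leans (away from the robot, yaw within 0.4 rad). Bail pivots on the neck, on the line x = 0, z = 95 mm, along y.
- battery_bail (a joint): Bail angle of the orange-lidded jar, rad: 0 = open, leaning 1.05 from upright to jar +x; 1.05 = upright; more = leaning to jar -x (the robot's side). Stops: -0.15 and 2.10 (home, clamped). Starts at about -0.14 to 0, held by friction. The seal resists up to 1.2 (about 5 N at the handle); from about 1.5 its spring drives the bail to 2.10 by itself and keeps it there.
- battery_grip (a point): Centre of the black handle sleeve (14 mm thick, 50 mm long, level, along jar y) on the orange-lidded jar's bail, a 109 mm wide U of 5 mm bright wire. 80 mm from the pivots: at angle q it is at jar x = 80 sin(1.05-q), z = 95 + 80 cos(1.05-q) mm. It can be pinched from above across jar x and turns between the fingers. Frame turns with the bail: y along the sleeve, z away from the pivots.
- coin_bail (a joint): Bail angle (rad, same meaning) of the other clip-top jar, a bystander of the same make and size with a BLUE lid and coins inside, about 0.3 m to the left or right of the first. Starts open, about -0.14 to 0, and must be left open (below 0.4).

How it is judged:
At the end, for the whole second after the job is handed in: The bail of the orange-lidded battery jar is home on the robot's side, past 1.92 rad (within about 10 degrees of its stop at 2.10), released and at rest; the bail of the blue-lidded coin jar is still open (below 0.4 rad) (value of joint battery_bail above 1.92 rad and velocity of joint battery_bail between -0.1 and 0.1 rad/s and value of joint coin_bail below 0.4 rad); the robot touches nothing.
It fails at once if the coin jar's clasp is swung up (value of joint coin_bail above 0.4 rad).
It also fails if it takes over 38 s, if anything falls off the work surface, if the arm or the gripper's body presses on something with over 40 N, if the wrist force passes 120 N, or if a joint passes its speed limit or range.

## Robot

A 6-joint arm with a two-finger parallel gripper is mounted at the origin on the work surface. World frame = base frame: x ahead of the robot, y to its left, z up, the work surface at z = 0. Lengths are in m, angles in rad, forces in N, time in s.
With the tool pointing down it reaches from about 0.25 to 0.725 m from the base axis. Payload 4 kg.
Tool frame: the origin (TCP) lies on the centre line of the jaws, within the pads' length; the fingertips stand 17 mm ahead of it and the grasp point (between the pads) lies 2 mm behind it; z points along the fingers, y is the line along which they close (so a half turn about z gives the same grasp; the last joint's range is limited). The gripper opens to 85 mm and grips with 20 to 120 N. Pads are 22 mm wide; open, the fingers measure 114 mm over their backs; the gripper's body (76 mm by 85 mm) begins 54 mm behind the grasp point. The pads swing forward as they close: fully open they stand 13 mm farther back than shut.
Start: joints at [-1.194, 0.241, 0.005, 1.335, 0, 1.571], TCP at [0.184, -0.465, 0.248] pointing down, gripper open.
Joint ranges: [-2.72, 2.72], [-1.05, 1.87], [-1.09, 1.28], [-1.99, 2.15], [-1.42, 1.44], [-3.14, 3.14]. Speed limits (rad/s): [2.79, 2.79, 3.14, 3.14, 3.14, 3.14].

## Interface

Orientations are given as a unit quaternion [x, y, z, w].
In Python, from workcell import bot, camera, get_calibration gives the robot as it stands.
- The arm moves only by the tool apply_moves, never from a script. Its argument "steps" is a list of rows, each a list of 3 entries, a list of its own where there are three numbers: the shift along the tool's x, y, z as a fraction of full scale, then the turn, a rotation vector about the tool's x, y, z as a fraction of full scale, then the opening, from 0 (shut) to 1 (fully open). A call has exactly 8 rows; each row shifts and turns the commanded pose from where the row before left it, along the tool's axes as they then stand; what a row does not reach is not made up. Full scale, the value 1, is 20 cm for a shift and pi rad for a turn. A row lasts 1/12 s, in which the tool goes at most 41.7 mm and 7.16 degrees, less where a joint would pass 70% of its speed; a pose out of reach is approached as far as the arm can. A call with a number of a shift or a turn outside -1 to 1 is refused whole. A call with a gripper value outside its range is refused whole. The fingers move at their own pace and stop on an object; the grip force is fixed at half the most. Time passes only in rows, so rows that do not move let the fingers close, or fill a call up. It gives the time, the measured TCP pose, the force, the opening and the grip force at its end, in the units of the state.
- bot.get_obs(): the state, without advancing time (a new reading comes with each control period).
- camera(name): name is "scene" or "top" or "wrist"; returns (picture, depth): 400x640x3 uint8, red, green, blue; 400x640 float32, m along the optical axis (not along the pixel's ray), 0 where there is no reading.
- get_calibration(name): a dict with "fov_y" (degrees; the focal length in pixels is half the picture's height over the tangent of half this angle, whatever the lens; pixels are square), "cx", "cy" (the principal point, pixels), "dist_coeffs" ([k1, k2, p1, p2, k3] as OpenCV has them; the pictures are not rectified), "rvec" (rotation vector, rad) and "tvec" (3), from world to camera coordinates, as OpenCV has them. Camera axes: x right, y down, z forward; pixel columns grow to the right and rows downward; lengths in m; the calibration is good to about 2 mm. A picture is of the moment at which its call begins: read the wrist's pose just before it. get_calibration takes no time and is no camera call; for the wrist camera it gives the pose at the moment of the call.
- bot.job_done(): hands the job in; it is judged then, once.
The state is a dict: "clock": time; "joint_pos": joint angles; "joint_vel": joint speeds; "tau": joint torques, N m; "eef_pos": TCP position; "tool_rot": TCP orientation; "ft_force": force on the tool from outside, world axes, zero at the start; "ft_torque": the same for the moment, N m; "grip_width": finger opening in m; "grasp_force": force on a finger pad.
Only numpy, scipy, OpenCV 4.12 (cv2) and the standard library are available. Lean on these libraries where they do the work, as an engineer would, in place of code of your own. Each camera call takes 0.05 s, during which the arm holds its last target. There are 200 camera calls.

## Working session

There is one attempt and no reset: what is moved stays moved. The work goes in short steps, Python scripts to look and compute and a tool call to move; the robot and the scene stay as the last step left them, time stands still between calls to the robot, and variables do not carry over. Pictures are saved under pics/ and viewed, at most 10 in all, crops included, and the job is handed in when it is done.

Besides the shell and the picture viewer there is one more tool, called after "Emit:" as name(argument=value, ...), one argument or row to a line, values as JSON. apply_moves: Moves the arm, as the interface text tells. Its arguments: {"type":"object","properties":{"steps":{"type":"array"}},"required":["steps"]}

```bash
mkdir -p pics; ls
python3 - <<'E'
from workcell import bot,camera,get_calibration
import cv2,numpy as np
o=bot.get_obs();print(o)
for n in("scene","top"):
    p,d=camera(n);np.savez(f"pics/{n}0.npz",p=p,d=d)
    c=get_calibration(n);print(n,c)
    cv2.imwrite(f"pics/{n}0.png",p[:,:,::-1])
E
```

```text
pics
{'clock': 0.0, 'joint_pos': array([-1.19401442e+00,  2.41429535e-01,  3.71625448e-03,  1.33519598e+00,
       -1.33640157e-05,  1.57078737e+00]), 'joint_vel': array([ 0.0005568 ,  0.00034306,  0.00080609, -0.0005051 , -0.00041234,
        0.00104931]), 'tau': array([-1.08749398e-03, -3.72313714e+01,  2.52410084e+01,  1.68210582e-02,
       -5.88460080e-05, -3.56436225e-06]), 'eef_pos': array([ 0.18374107, -0.46437119,  0.24740161]), 'tool_rot': array([ 9.82305458e-01,  1.87282865e-01, -2.04413177e-04, -1.03652650e-03]), 'ft_force': array([-0.81761783,  0.07281548,  0.03453313]), 'ft_torque': array([ 0.01159189, -0.0526164 ,  0.02342603]), 'grasp_force': 0.0, 'grip_width': 0.08549193517134578}
scene {'fov_y': 48.649706856617044, 'cx': 322.04814687459316, 'cy': 200.68080221055055, 'dist_coeffs': array([-0.0169316,  0.       ,  0.       ,  0.       ,  0.       ]), 'rvec': array([ 2.0494918 ,  0.75054691, -0.37959981]), 'tvec': array([-0.46802575, -0.09987447,  0.99450327])}
top {'fov_y': 49.37004154073115, 'cx': 325.8935398141808, 'cy': 200.76884664183493, 'dist_coeffs': array([-0.02253577,  0.        ,  0.        ,  0.        ,  0.        ]), 'rvec': array([ 2.18625347, -2.0275592 ,  0.21486558]), 'tvec': array([-0.01836041,  0.5939902 ,  0.63113247])}
```

View pics/top0.png

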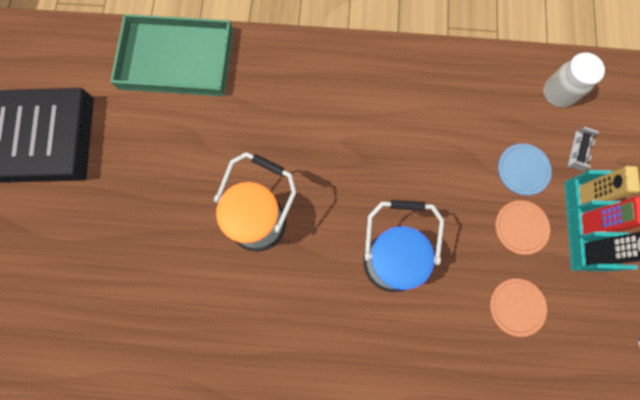

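View pics/scene0.png

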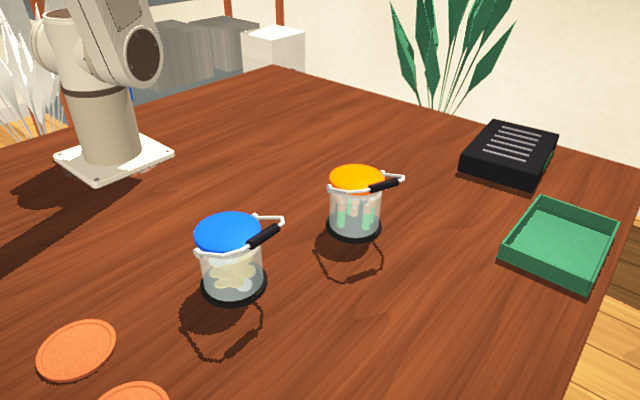

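The top view shows the orange lid at about (248,212) with its sleeve at (267,165), and the blue lid at (403,258) with its sleeve at (407,205). The orange bail leans away from the robot.

```bash
cat > h.py <<'E'
import cv2,numpy as np
from workcell import bot,camera,get_calibration
def K(c):
    f=200/np.tan(np.radians(c["fov_y"])/2);return np.array([[f,0,c["cx"]],[0,f,c["cy"]],[0,0,1.]])
def ray(c,uv):
    n=cv2.undistortPoints(np.array([[uv]],float),K(c),c["dist_coeffs"])[0,0]
    R=cv2.Rodrigues(c["rvec"])[0];return -R.T@c["tvec"],R.T@np.array([n[0],n[1],1])
def onz(c,uv,z):
    o,d=ray(c,uv);return o+d*(z-o[2])/d[2]
def cross(r1,r2):
    A=np.stack([r1[1],-r2[1]],1);t=np.linalg.lstsq(A,r2[0]-r1[0],rcond=None)[0]
    a=r1[0]+t[0]*r1[1];b=r2[0]+t[1]*r2[1];return (a+b)/2,np.linalg.norm(a-b)
def blob(m,roi):
    z=np.zeros_like(m);x0,y0,x1,y1=roi;z[y0:y1,x0:x1]=m[y0:y1,x0:x1]
    n,l,s,c=cv2.connectedComponentsWithStats(z);i=1+np.argmax(s[1:,4])
    p=np.argwhere(l==i)[:,::-1].astype(np.float32);return p,cv2.minAreaRect(p)
E
python3 - <<'E'
from h import *
S={}
for n,rois in(("top",dict(o=(245,145,300,185),b=(380,192,435,218))),("scene",dict(o=(362,170,410,200),b=(240,215,290,255)))):
    p=np.load(f"pics/{n}0.npz")["p"];c=get_calibration(n)
    dark=(p.max(2)<50).astype(np.uint8)
    hsv=cv2.cvtColor(p,cv2.COLOR_RGB2HSV)
    for k,r in rois.items():
        q,rect=blob(dark,r);S[n,k]=q.mean(0);print(n,k,len(q),rect)
        if n=="top":
            b=cv2.boxPoints(rect);e=sorted([(np.linalg.norm(b[i]-b[i-1]),i) for i in(0,1)])
            i=e[0][1];j=(i+2)%4
            A=onz(c,(b[i]+b[i-1])/2,.13);B=onz(c,(b[j]+b[j-1])/2,.13);v=B-A
            print(" ends",A,B,"len",np.linalg.norm(v),"yaw",np.arctan(-v[0]/v[1]))
    if n=="top":
        for k,m in(("o",cv2.inRange(hsv,(8,180,180),(22,255,255))),("b",cv2.inRange(hsv,(100,180,120),(120,255,255)))):
            q,rect=blob(m,(190,160,460,310));print("lid",k,onz(c,rect[0],.105),rect)
for k in"ob":print(k,cross(ray(get_calibration("top"),S["top",k]),ray(get_calibration("scene"),S["scene",k])))
E
```

```text
Traceback (most recent call last):
  File "h.py", line 15, in blob
    n,l,s,c=cv2.connectedComponentsWithStats(z);i=1+np.argmax(s[1:,4])
                                                    ~~~~~~~~~^^^^^^^^^
ValueError: attempt to get argmax of an empty sequence
```

```bash
cat > m.py <<'E'
from h import *
import sys
S={}
for n,rois in(("top",dict(o=(245,145,300,185),b=(380,192,435,218))),("scene",dict(o=(362,170,410,200),b=(240,215,290,255)))):
    p=np.load(f"pics/{n}0.npz")["p"];c=get_calibration(n)
    mx=p.max(2)
    dark=(mx<60).astype(np.uint8)
    print(n,p.dtype,[int(mx[r[1]:r[3],r[0]:r[2]].min()) for r in rois.values()])
    hsv=cv2.cvtColor(p,cv2.COLOR_RGB2HSV)
    for k,r in rois.items():
        q,rect=blob(dark,r);S[n,k]=q.mean(0);print(n,k,len(q),rect)
        if n=="top":
            b=cv2.boxPoints(rect);e=sorted([(np.linalg.norm(b[i]-b[i-1]),i) for i in(0,1)])
            i=e[0][1];j=(i+2)%4
            A=onz(c,(b[i]+b[i-1])/2,.13);B=onz(c,(b[j]+b[j-1])/2,.13);v=B-A
            print(" ends",A,B,"len",np.linalg.norm(v),"yaw",np.arctan(-v[0]/v[1]))
    if n=="top":
        for k,m in(("o",cv2.inRange(hsv,(8,180,180),(22,255,255))),("b",cv2.inRange(hsv,(100,180,120),(120,255,255)))):
            q,rect=blob(m,(190,160,460,310));print("lid",k,onz(c,rect[0],.105),rect)
for k in"ob":print(k,cross(ray(get_calibration("top"),S["top",k]),ray(get_calibration("scene"),S["scene",k])))
E
python3 m.py
```

```text
top uint8 [54, 50]
top o 24 ((274.5000305175781, 165.0), (16.994115829467773, 1.3416409492492676), 26.56505012512207)
 ends [0.63189854 0.11596178 0.13      ] [0.62206513 0.09265398 0.13      ] len 0.02529722694831814 yaw -0.39923671596800914
top b 57 ((407.0615234375, 206.82379150390625), (30.148401260375977, 3.0782151222229004), 5.19442892074585)
 ends [ 0.57965888 -0.06963176  0.13      ] [ 0.57891593 -0.1127452   0.13      ] len 0.04311983825759925 yaw -0.017230537481482396
lid o [0.57930053 0.10171379 0.105     ] ((274.9339599609375, 200.51889038085938), (11.675647735595703, 1.78568696975708), 74.05460357666016)
lid b [ 0.50256261 -0.13347957  0.105     ] ((431.0, 264.0), (0.0, 0.0), 0.0)
scene uint8 [20, 15]
scene o 192 ((383.5928649902344, 185.220458984375), (7.363517761230469, 29.410751342773438), 72.34988403320312)
scene b 274 ((263.01190185546875, 235.83551025390625), (9.630988121032715, 36.36084747314453), 55.491477966308594)
o (array([0.63101075, 0.10769443, 0.12897175]), np.float64(0.009266312823996082))
b (array([ 0.58123495, -0.08996751,  0.12610518]), np.float64(0.005544150357125665))
```

```bash
sed -i 's/dark=.*/dark=((mx<90)\&(mx-p.min(2)<28)).astype(np.uint8)/; s/(8,180,180),(22,255,255)/(8,190,150),(25,255,255)/; s/(100,180,120),(120,255,255)/(100,150,90),(125,255,255)/' m.py; python3 m.py; python3 -c "
import numpy as np,cv2
p=np.load('pics/top0.npz')['p'];print(cv2.cvtColor(p[210:214:2,240:260:8],cv2.COLOR_RGB2HSV), p[165,255:285:3])"
```

```text
top uint8 [54, 50]
top o 236 ((267.60003662109375, 164.30001831054688), (32.64659118652344, 7.155416965484619), 26.56505012512207)
 ends [0.63676384 0.1369793  0.13      ] [0.61786001 0.09210138 0.13      ] len 0.04869683938215851 yaw -0.398671380457588
top b 268 ((407.2966003417969, 204.94139099121094), (33.13514709472656, 8.4706392288208), 4.763641834259033)
 ends [ 0.58229092 -0.06770256  0.13      ] [ 0.58183719 -0.11514876  0.13      ] len 0.04744836988516694 yaw -0.009562737715988128
[[[ 18 158 255]
  [ 17 160 255]
  [ 17 161 255]]

 [[ 18 158 255]
  [ 17 163 255]
  [ 17 160 255]]] [[154 104  70]
 [129  84  65]
 [ 77  59  58]
 [ 64  62  66]
 [ 73  71  73]
 [ 74  70  70]
 [ 57  54  60]
 [ 61  52  54]
 [110  71  55]
 [150 101  72]]Traceback (most recent call last):
  File "m.py", line 19, in <module>
    q,rect=blob(m,(190,160,460,310));print("lid",k,onz(c,rect[0],.105),rect)
           ~~~~^^^^^^^^^^^^^^^^^^^^^
  File "h.py", line 15, in blob
    n,l,s,c=cv2.connectedComponentsWithStats(z);i=1+np.argmax(s[1:,4])
                                                    ~~~~~~~~~^^^^^^^^^
    return _wrapfunc(a, 'argmax', axis=axis, out=out, **kwds)
    return bound(*args, **kwds)
ValueError: attempt to get argmax of an empty sequence
```

```bash
sed -i 's/(8,190,150),(25,255,255)/(12,120,200),(25,255,255)/; s/(100,150,90),(125,255,255)/(100,110,120),(125,255,255)/' m.py; python3 m.py
```

```text
top uint8 [54, 50]
top o 236 ((267.60003662109375, 164.30001831054688), (32.64659118652344, 7.155416965484619), 26.56505012512207)
 ends [0.63676384 0.1369793  0.13      ] [0.61786001 0.09210138 0.13      ] len 0.04869683938215851 yaw -0.398671380457588
top b 268 ((407.2966003417969, 204.94139099121094), (33.13514709472656, 8.4706392288208), 4.763641834259033)
 ends [ 0.58229092 -0.06770256  0.13      ] [ 0.58183719 -0.11514876  0.13      ] len 0.04744836988516694 yaw -0.009562737715988128
lid o [0.55949803 0.14223281 0.105     ] ((246.5, 211.5), (61.0, 61.0), 90.0)
lid b [ 0.50889194 -0.09175389  0.105     ] ((402.5, 257.5), (63.0, 61.0), 90.0)
scene uint8 [20, 15]
scene o 217 ((383.4840087890625, 184.84878540039062), (7.874460220336914, 29.409914016723633), 72.6459732055664)
scene b 334 ((262.7760009765625, 235.7320098876953), (9.803058624267578, 36.61916732788086), 55.304847717285156)
o (array([0.62942876, 0.11612688, 0.12617665]), np.float64(0.002565054954515993))
b (array([ 0.58334717, -0.09147538,  0.12839826]), np.float64(0.0026612469548500006))
```

Measurements agree with the given geometry: the jar sits at about (0.5595, 0.142) and the sleeve at (0.629, 0.1155, 0.127). The lean is about 74 mm, the yaw −0.385 and the sleeve 49 mm long. I'll rotate the tool first, then travel at height.

Emit:
apply_moves(
  steps=[
    [[0,0,0],[0,0,-0.0368],0.5],
    [[0,0,0],[0,0,-0.0368],0.5],
    [[0,0,0],[0,0,-0.0368],0.5],
    [[0,0,0],[0,0,-0.0368],0.5],
    [[0,0,0],[0,0,-0.0368],0.5],
    [[0,0,0],[0,0,-0.0368],0.5],
    [[0,0,0],[0,0,-0.0368],0.5],
    [[0,0,0],[0,0,0],0.5],
  ],
)

```text
clock: 0.77
eef_pos: [0.1838, -0.4646, 0.2478]
tool_rot: [0.829, 0.56, 0.0, -0.001]
ft_force: [0.4, -0.3, -0.3]
grip_width: 0.043
grasp_force: 0.0
```

Emit:
apply_moves(
  steps=[
    [[0.147,0.0406,0],[0,0,0],0.5],
    [[0.147,0.0406,0],[0,0,0],0.5],
    [[0.147,0.0406,0],[0,0,0],0.5],
    [[0.147,0.0406,0],[0,0,0],0.5],
    [[0.147,0.0406,0],[0,0,0],0.5],
    [[0.147,0.0406,0],[0,0,0],0.5],
    [[0.147,0.0406,0],[0,0,0],0.5],
    [[0.147,0.0406,0],[0,0,0],0.5],
  ],
)

```text
clock: 1.43
eef_pos: [0.3329, -0.2699, 0.2481]
tool_rot: [0.83, 0.557, -0.0, -0.0]
ft_force: [1.7, -0.7, -0.5]
grip_width: 0.0425
grasp_force: 0.0
```

Emit:
apply_moves(
  steps=[
    [[0.147,0.0406,0],[0,0,0],0.5],
    [[0.147,0.0406,0],[0,0,0],0.5],
    [[0.147,0.0406,0],[0,0,0],0.5],
    [[0.147,0.0406,0],[0,0,0],0.5],
    [[0.147,0.0406,0],[0,0,0],0.5],
    [[0.147,0.0406,0],[0,0,0],0.5],
    [[0.147,0.0406,0],[0,0,0],0.5],
    [[0.147,0.0406,0],[0,0,0],0.5],
  ],
)

```text
clock: 2.1
eef_pos: [0.4814, -0.0762, 0.2481]
tool_rot: [0.83, 0.558, -0.0, -0.0]
ft_force: [0.5, -0.2, -0.3]
grip_width: 0.0427
grasp_force: 0.0
```

Emit:
apply_moves(
  steps=[
    [[0.147,0.0406,0],[0,0,0],0.5],
    [[0.147,0.0406,0],[0,0,0],0.5],
    [[0.147,0.0406,0],[0,0,0],0.5],
    [[0.147,0.0406,0],[0,0,0],0.5],
    [[0.147,0.0406,0],[0,0,0],0.5],
    [[0.147,0.0406,0],[0,0,0],0.5],
    [[0.147,0.0406,0],[0,0,0],0.5],
    [[0.147,0.0406,0],[0,0,0],0.5],
  ],
)

```text
clock: 2.77
eef_pos: [0.6299, 0.1173, 0.2477]
tool_rot: [0.83, 0.558, -0.0, -0.0]
ft_force: [1.7, -0.7, 0.5]
grip_width: 0.0427
grasp_force: 0.0
```

Run:
```python
from h import *
c=get_calibration("wrist");o=bot.get_obs();p,d=camera("wrist");np.savez("pics/w1.npz",p=p,d=d)
cv2.imwrite("pics/w1.png",p[:,:,::-1]);print(o["eef_pos"],c)
np.save("pics/w1c.npy",c,allow_pickle=True)
```

```text
[0.62992876 0.11725579 0.24773485] {'fov_y': 65.67229211440753, 'cx': 323.9857183315052, 'cy': 195.23884502497154, 'dist_coeffs': array([-0.00453616,  0.        ,  0.        ,  0.        ,  0.        ]), 'rvec': array([-2.7885365 ,  0.54819374,  0.08697515]), 'tvec': array([-0.53783594,  0.29264523,  0.4835268 ])}
```

View pics/w1.png

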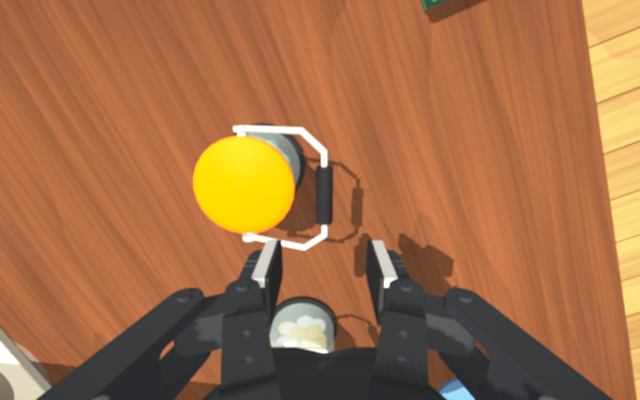

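The wrist view shows the sleeve at (324,195), upright in the picture and so square to the jaws, and the orange lid at (245,185). Next I refine its position.

Run:
```python
from h import *
c=np.load("pics/w1c.npy",allow_pickle=True).item();z=np.load("pics/w1.npz");p,d=z["p"],z["d"]
mx=p.max(2);m=((mx<90)&(mx-p.min(2)<28)).astype(np.uint8)
q,r=blob(m,(305,155,345,235));print(len(q),r)
u=r[0];dd=np.median([d[int(b),int(a)] for a,b in q]);o_,dr=ray(c,u);print("depth pt",o_+dr*(dd+.004))
for h in(.126,.130):
    P=onz(c,u,h);dl=P-np.array([.6299,.1173,.2477]);print(P,"tool x,y:",dl[:2]@[.377,.926],dl[:2]@[.926,-.377])
T=onz(c,(324,170),.127)-onz(c,(324,221),.127);print(np.arctan(-T[0]/T[1]))
A=onz(c,q[q[:,1]<178].mean(0),.127);B=onz(c,q[q[:,1]>212].mean(0),.127);v=A-B;print("yaw",np.arctan(-v[0]/v[1]))
print("scene-tri",cross(ray(c,u),ray(get_calibration("scene"),(383.5,184.85))))
```

```text
878 ((323.5, 194.5), (57.0, 15.0), 90.0)
depth pt [0.62946422 0.11840238 0.12823551]
[0.62919273 0.11776066 0.126     ] tool x,y: 0.00015993160478081488 -0.0008285962747911188
[0.62967851 0.11890889 0.13      ] tool x,y: 0.0014063315846381931 -0.0008116537798842907
-0.38851951957702774
yaw -0.38363037010076767
scene-tri (array([0.62914191, 0.11764785, 0.12561325]), np.float64(8.300983793003456e-06))
```

Emit:
apply_moves(
  steps=[
    [[0,-0.004,0.09],[0,0,0],0.5],
    [[0,0,0.09],[0,0,0],0.5],
    [[0,0,0.09],[0,0,0],0.5],
    [[0,0,0.09],[0,0,0],0.5],
    [[0,0,0.09],[0,0,0],0.5],
    [[0,0,0.08],[0,0,0],0.5],
    [[0,0,0.07],[0,0,0],0.5],
    [[0,0,0],[0,0,0],0.5],
  ],
)

```text
clock: 3.48
eef_pos: [0.626, 0.1156, 0.1241]
tool_rot: [0.83, 0.558, -0.004, -0.002]
ft_force: [-1.3, -0.7, -0.9]
grip_width: 0.0423
grasp_force: 0.0
```

Emit:
apply_moves(
  steps=[
    [[0,0,0],[0,0,0],0],
    [[0,0,0],[0,0,0],0],
    [[0,0,0],[0,0,0],0],
    [[0,0,0],[0,0,0],0],
    [[0,0,0],[0,0,0],0],
    [[0,0,0],[0,0,0],0],
    [[0,0,0],[0,0,0],0],
    [[0,0,0],[0,0,0],0],
  ],
)

```text
clock: 4.15
eef_pos: [0.6294, 0.1163, 0.1291]
tool_rot: [0.829, 0.559, 0.001, 0.001]
ft_force: [1.1, 0.3, 2.4]
grip_width: 0.0119
grasp_force: 58.8
```

Run:
```python
import numpy as np
# tool y = jar x, tool z = -world z; start q0, arc rows from grip pos
q0=1.05-np.arccos((.127-.095)/.08);print(q0)
q=np.linspace(q0,2.08,33);x=80*np.sin(1.05-q);z=95+80*np.cos(1.05-q)
print(np.round(np.diff(x)/200,3).tolist());print(np.round(-np.diff(z)/200,3).tolist())
```

```text
-0.10927948072740845
[-0.012, -0.013, -0.015, -0.017, -0.018, -0.019, -0.021, -0.022, -0.023, -0.024, -0.025, -0.025, -0.026, -0.027, -0.027, -0.027, -0.027, -0.027, -0.027, -0.027, -0.027, -0.026, -0.025, -0.025, -0.024, -0.023, -0.022, -0.021, -0.019, -0.018, -0.016, -0.015]
[-0.025, -0.024, -0.023, -0.022, -0.021, -0.019, -0.018, -0.016, -0.015, -0.013, -0.012, -0.01, -0.008, -0.006, -0.005, -0.003, -0.001, 0.001, 0.003, 0.005, 0.007, 0.008, 0.01, 0.012, 0.014, 0.015, 0.017, 0.018, 0.019, 0.021, 0.022, 0.023]
```

The sleeve is gripped. Now I swing it along the arc.

Emit:
apply_moves(
  steps=[
    [[0,-0.012,-0.025],[0,0,0],0],
    [[0,-0.013,-0.024],[0,0,0],0],
    [[0,-0.015,-0.023],[0,0,0],0],
    [[0,-0.017,-0.022],[0,0,0],0],
    [[0,-0.018,-0.021],[0,0,0],0],
    [[0,-0.019,-0.019],[0,0,0],0],
    [[0,-0.021,-0.018],[0,0,0],0],
    [[0,-0.022,-0.016],[0,0,0],0],
  ],
)

```text
clock: 4.82
eef_pos: [0.6073, 0.1253, 0.1634]
tool_rot: [0.83, 0.558, 0.003, 0.004]
ft_force: [9.5, -3.3, -2.5]
grip_width: 0.0117
grasp_force: 58.4
```

Emit:
apply_moves(
  steps=[
    [[0,-0.023,-0.015],[0,0,0],0],
    [[0,-0.024,-0.013],[0,0,0],0],
    [[0,-0.025,-0.012],[0,0,0],0],
    [[0,-0.025,-0.01],[0,0,0],0],
    [[0,-0.026,-0.008],[0,0,0],0],
    [[0,-0.027,-0.006],[0,0,0],0],
    [[0,-0.027,-0.005],[0,0,0],0],
    [[0,-0.027,-0.003],[0,0,0],0],
  ],
)

```text
clock: 5.48
eef_pos: [0.5732, 0.1393, 0.1828]
tool_rot: [0.83, 0.557, 0.008, 0.008]
ft_force: [8.3, -10.3, 23.4]
grip_width: 0.0115
grasp_force: 59.2
```

Emit:
apply_moves(
  steps=[
    [[0,-0.027,-0.001],[0,0,0],0],
    [[0,-0.027,0.001],[0,0,0],0],
    [[0,-0.027,0.003],[0,0,0],0],
    [[0,-0.027,0.005],[0,0,0],0],
    [[0,-0.027,0.007],[0,0,0],0],
    [[0,-0.026,0.008],[0,0,0],0],
    [[0,-0.025,0.01],[0,0,0],0],
    [[0,-0.025,0.012],[0,0,0],0],
  ],
)

```text
clock: 6.15
eef_pos: [0.5281, 0.1577, 0.1714]
tool_rot: [0.829, 0.559, 0.003, 0.002]
ft_force: [-2.1, -2.3, 14.9]
grip_width: 0.0114
grasp_force: 67.0
```

Emit:
apply_moves(
  steps=[
    [[0,-0.024,0.014],[0,0,0],0],
    [[0,-0.023,0.015],[0,0,0],0],
    [[0,-0.022,0.017],[0,0,0],0],
    [[0,-0.021,0.018],[0,0,0],0],
    [[0,-0.019,0.019],[0,0,0],0],
    [[0,-0.018,0.021],[0,0,0],0],
    [[0,-0.016,0.022],[0,0,0],0],
    [[0,-0.015,0.023],[0,0,0],0],
  ],
)

```text
clock: 6.82
eef_pos: [0.4981, 0.1698, 0.1377]
tool_rot: [0.829, 0.559, 0.001, 0.001]
ft_force: [4.1, -0.9, 2.4]
grip_width: 0.0118
grasp_force: 72.3
```

It is essentially home, so I release and lift straight up.

Emit:
apply_moves(
  steps=[
    [[0,0,0],[0,0,0],0.5],
    [[0,0,0],[0,0,0],0.5],
    [[0,0,0],[0,0,0],0.5],
    [[0,0,0],[0,0,0],0.5],
    [[0,0,0],[0,0,0],0.5],
    [[0,0,0],[0,0,0],0.5],
    [[0,0,-0.03],[0,0,0],0.5],
    [[0,0,-0.05],[0,0,0],0.5],
  ],
)

```text
clock: 7.48
eef_pos: [0.4962, 0.1692, 0.153]
tool_rot: [0.829, 0.559, -0.001, -0.0]
ft_force: [-0.4, -0.8, 0.0]
grip_width: 0.0432
grasp_force: 0.0
```

Emit:
apply_moves(
  steps=[
    [[0,0,-0.07],[0,0,0],0.5],
    [[0,0,-0.08],[0,0,0],0.5],
    [[0,0,-0.08],[0,0,0],0.5],
    [[0,0,-0.08],[0,0,0],0.5],
    [[0,0,-0.08],[0,0,0],0.5],
    [[0,0,-0.07],[0,0,0],0.5],
    [[0,0,-0.04],[0,0,0],0.5],
    [[0,0,0],[0,0,0],0.5],
  ],
)

```text
clock: 8.15
eef_pos: [0.4983, 0.1699, 0.2565]
tool_rot: [0.829, 0.559, 0.003, 0.001]
ft_force: [0.8, 0.1, 0.2]
grip_width: 0.0429
grasp_force: 0.0
```

Run:
```python
from h import *
p,d=camera("scene");cv2.imwrite("pics/s2.png",p[:,:,::-1]);o=bot.get_obs();print(o["eef_pos"],o["ft_force"],o["clock"])
```

```text
[0.49769398 0.16976441 0.25490993] [-0.46052384  0.26005689 -0.72816274] 8.2
```

View pics/s2.png

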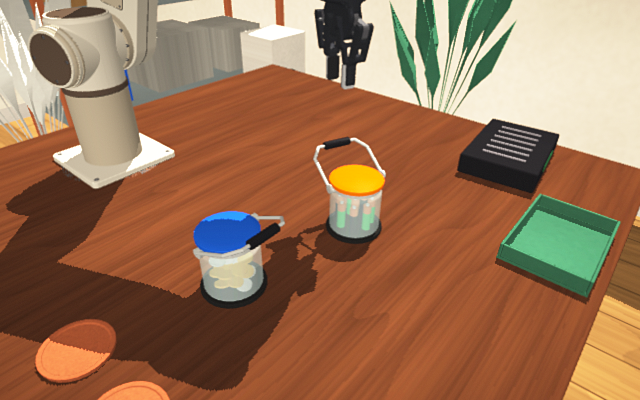

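The scene shows the orange jar's bail leaning to the robot's side, with its sleeve at about (338,143). The blue jar's bail is unchanged, with its sleeve at (263,236). I'll work out the angle from the ray through the jar's x–z plane.

Run:
```python
from h import *
p=cv2.imread("pics/s2.png")[:,:,::-1];mx=p.max(2);m=((mx<90)&(mx-p.min(2)<28)).astype(np.uint8)
q,r=blob(m,(318,132,358,155));c=get_calibration("scene");print(len(q),r)
a=-.387;X=np.array([np.cos(a),np.sin(a),0]);Y=np.array([-np.sin(a),np.cos(a),0])
# jar centre from the gripped sleeve: grip - 73.3 mm along jar x
C=np.array([.6292,.1177,0])-.0733*X
o,d=ray(c,q.mean(0));P=o+d*(-(o-C)@Y/(d@Y));x,z=(P-C)@X,P[2]
print(C,x,z,"radius",np.hypot(x,z-.095),"q",1.05-np.arctan2(x,z-.095))
```

```text
178 ((337.0353088378906, 142.6588134765625), (6.941775798797607, 26.031658172607422), 77.47119140625)
[0.56132087 0.1453643  0.        ] -0.07090112451643708 0.1325327004197115 radius 0.08022264679310405 q 2.133932227535839
```

The radius comes out at 80.2 mm and q at about 2.1, so the bail is home. I'm handing in.

```bash
python3 -c "
from workcell import bot
print(bot.job_done())"
```

```text
the job is handed in; nothing more can be done
None
```

The battery jar's bail is clamped home on the robot's side (measured at about 2.1 rad) and released, the coin jar's clasp is still open, and the job is handed in at about 8 s on the clock.

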